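Send a flanged bush into the checking hood on a sticking carriage

ROBOT

A 7-joint arm with a two-finger parallel gripper is mounted at the origin on the work surface. World frame = base frame: x ahead of the robot, y to its left, z up, the work surface at z = 0. Lengths are in m, angles in degrees, forces in N, time in s.
With the tool pointing down it reaches from about 0.425 to 1.025 m from the base axis. Payload 9.4 kg.
Tool frame: the origin (TCP) lies midway between the tips of the shut fingers; the grasp point (between the pads) lies 19 mm behind it; z points along the fingers, y is the direction in which the jaws open and shut (so a half turn about z gives the same grasp; the last joint's range is limited). The gripper opens to 85 mm and grips with 20 to 120 N. Pads are 22 mm wide; open, the fingers measure 114 mm over their backs; the gripper's body (76 mm by 85 mm) begins 54 mm behind the grasp point. The pads swing forward as they close: fully open they stand 13 mm farther back than shut.
Start: joints at [65.793, 34.337, -0.143, 91.639, 0.103, 54.024, -4.572], TCP at [0.246, -0.682, 0.231] pointing down, gripper open.
Joint ranges: [-147.43, 147.43], [-19.82, 112.94], [-74.19, 73.91], [6.32, 146.72], [-59.91, 239.91], [6.04, 106.73], [-150.56, 150.56]. Speed limits (degrees/s): [127.2, 127.2, 172.46, 172.46, 180, 180, 180].

INTERFACE

Orientations are given as a 3x3 rotation matrix whose columns are the frame's x, y, z axes.
In Python, from rig import get_obs, read_camera, hand_in gives the robot as it stands.
- The arm moves only by the tool carry_out, never from a script. Its argument "series" is a list of rows, each an object with "delta_rot": the turn, a rotation vector about the world's x, y, z in degrees, a list of three; "xyz": the shift along the world's x, y, z in cm, a list of three; "grip": the finger opening in cm, from 0 to 8.54. A call has 1 to 5 rows; each row is the pose to reach, as a shift and turn from the pose commanded when the call began; what a row does not reach only later rows make up. A row lasts 1/10 s, in which the tool goes at most 50 mm and 8.59 degrees, less where a joint would pass 70% of its speed; a pose out of reach is approached as far as the arm can. A call with a gripper value outside its range is refused whole. The fingers move at their own pace and stop on an object; "force" is the grip in N (left out, the last holds). Time passes only in rows, so rows that repeat a pose let the fingers close. It gives the time, the measured TCP pose, the force and the opening at its end, in the units of the state.
- get_obs(): the state, without advancing time (a new reading comes with each control period).
- read_camera(name): name is "side" or "top"; returns a dict with "pixels" (400x640x3 uint8, blue, green, red), "fx", "fy", "cx", "cy" (pixels), "world_from_camera" (4x4, takes a point from camera to world coordinates). Camera axes: x right, y up, looking along -z (the intrinsics and any distortion apply to the point x, -y, -z); pixel columns grow to the right and rows downward; lengths in m; the calibration is good to about 2 mm. A picture is of the moment at which its call begins. There is no depth.
- hand_in(): hands the job in, once; it reports no verdict.
The state is a dict: "time_s": time; "joint_pos": joint angles; "joint_vel": joint speeds; "joint_efforts": joint torques, N m; "ee_pos": TCP position; "ee_rot": TCP orientation; "wrist_force": force on the tool from outside, world axes, zero at the start; "ft_torque": the same for the moment, N m; "opening": opening from 0.0 (shut) to 1.0 (fully open).
Only numpy, scipy, OpenCV 4.12 (cv2) and the standard library are available. Lean on these libraries where they do the work, as an engineer would, in place of code of your own. Each camera call takes 0.05 s, during which the arm holds its last target. There are 200 camera calls.

TASK

Stand the flanged steel bush, shank down, in the round nest of the rail carriage and let go of it. Then push the carriage by its post along the rail: it is stuck on a hard spot, so work it free, and slide it on into the hood until it gently meets the end stop hidden inside, without slamming or leaning hard on the stop. Leave the carriage resting against the stop with the bush seated in its nest, and leave the other parts on the bench where they are.

Things in the scene. Friction and masses are not known exactly. Their poses are not given: they have to be found in the camera images.
- bush_mid (a point): steel flanged bush standing shank down on the table: shank diameter 30, 30 long; flange on top diameter 44, 14 thick; 44 tall; 0.2 kg. Point: on its axis half-way up (flange's middle is 15 above it); z up. It stands in a row with a sleeve, nut and spring beyond the rail, in any place of the row; neighbours' centres are at least 70 away along the rail's direction
- rail: fixed grey base plate 470 x 100 x 12 with a steel rail on it (24 wide, top 26 above the table; small end block to 34). Origin at the centre of the plate's underside, on the table; x runs along the rail, the way the carriage has to go (to the robot's left, into the hood); z up
- carriage: aluminium carriage, 110 long, 60 wide, 0.5 kg; slides only along the rail's x; same axes; origin mid-length, 22 above the table; deck top at 43. Sliding friction about 2.5 N. In its first 40 of travel, before the hood, it is stuck on a hard spot that takes 10 to 17 N to pass; then about 2.5 N up to the stop. Stays where it is left
- nest_mouth (a point): centre of the mouth of the nest: an upright round hole 35 in diameter (chamfered rim), 32 deep, in a dark steel block 60 x 60 on the carriage; mouth 75 above the table. A seated bush hangs by its flange on the rim, its mid point then 8 below this point
- post_top (a point): centre of the top of the push post at the carriage's trailing end: upright dark steel plate 14 thick along the rail, 40 across, from the deck up to 112 above the table. Its trailing face is 7 behind this point; the nest's block begins 28 ahead of its leading face; the space behind it is clear above 34
- nose (a point): middle of the carriage's leading face, 37 above the table, 100 ahead of post_top along the rail.
- hood: fixed green sheet-metal hood over the far part of the rail, 140 long, 90 wide, roof 105 above the table (round window fitting up to 123); open only at its mouth, towards the carriage. Origin: middle of the mouth's lower edge, 12 above the table; x into the hood. A rigid end stop is hidden inside: it meets the nose 60 to 120 beyond the mouth. The post stays outside
- sleeve: plain steel sleeve with no flange, diameter 30, 44 tall, standing; origin at the centre of its underside
- nut: large steel hexagon nut lying flat, 36 across flats, 19 high; origin at the centre of its underside
- spring: red coil spring standing upright, diameter 34, 40 tall; origin at the centre of its underside
- wrench: open wrench lying flat at the right of the table, about 200 long; origin on its underside
- grease: closed jar, diameter 56, 75 tall, at the left of the table; origin at the centre of its underside
- bolt: hexagon-head bolt lying down at the right of the table, about 70 long; origin on its axis' line, on the table
Not all that is in view belongs to the job. What is shaped like the part that bears bush_mid but purple, turquoise or yellow is not meant.

How it is judged (in metres and radians):
On the way, in this order (a step that is already met when the one before it is completed fails the run):
1. the bush stands released in the nest, before the carriage enters the hood (distance between bush_mid and nest_mouth below 0.0125 m and z of bush_mid in the frame of nest_mouth below -0.005 m and angle between bush_mid's own z axis and vertical below 0.12 rad and contact force between the fingers and bush below 0.1 N and x of nose in the frame of hood below 0 m), for 0.2 s.
2. the carriage has met the end stop (within 2.5 mm) (x of nose in the frame of hood above 0.0755 m), for 0.2 s.
At the end, for the whole second after the job is handed in: the carriage's nose is within 2.5 mm of the end stop in the hood and at rest, and the bush stands released and upright (within 0.12 rad) in the nest, flange on the rim (mid point within 12.5 mm of the mouth's centre and at least 5 mm below it) (x of nose in the frame of hood above 0.0755 m and distance between bush_mid and nest_mouth below 0.0125 m and z of bush_mid in the frame of nest_mouth below -0.005 m and angle between bush_mid's own z axis and vertical below 0.12 rad and contact force between the fingers and bush below 0.1 N and linear speed of carriage below 0.005 m/s and linear speed of bush below 0.01 m/s); the robot touches nothing.
It fails at once if the carriage slams into or is pressed on the end stop or hood with more than 30 N (contact force between carriage and hood above 30 N).
It fails at once if another part on the bench is moved by more than 20 mm (distance of any of sleeve, nut, spring, wrench, grease, bolt from where it was at the start of the episode above 0.02 m).
It also fails if it takes over 64 s, if anything falls off the work surface, if the arm or the gripper's body presses on something with over 40 N, if the wrist force passes 120 N, or if a joint passes its speed limit or range.

## Working session

There is one attempt and no reset: what is moved stays moved. The work goes in short steps, Python scripts to look and compute and a tool call to move; the robot and the scene stay as the last step left them, time stands still between calls to the robot, and variables do not carry over. Pictures are saved under pics/ and viewed, about 8 in all and at most 12, crops included, and the job is handed in when it is done.

Besides the shell and the picture viewer there is one more tool, called as name(argument=value, ...) on one line, values as JSON. carry_out: Moves the arm, as the interface text tells. Its arguments: {"type":"object","properties":{"series":{"type":"array","items":{"type":"object","properties":{"delta_rot":{"type":"array","items":{"type":"number"}},"xyz":{"type":"array","items":{"type":"number"}},"grip":{"type":"number"}}}},"force":{"type":"number"}},"required":["series"]}

```bash
mkdir -p pics; ls
cat > h.py <<'E'
import numpy as np, cv2
from rig import get_obs, read_camera, hand_in
def snap(n,f=None):
    c=read_camera(n)
    if f: cv2.imwrite('pics/'+f,c['pixels'])
    return c
def ray(c,u,v):
    d=np.array([(u-c['cx'])/c['fx'],-(v-c['cy'])/c['fy'],-1.]);T=np.array(c['world_from_camera'])
    return T[:3,3],T[:3,:3]@d
def onz(c,u,v,z):
    o,d=ray(c,u,v);return o+d*(z-o[2])/d[2]
def proj(c,p):
    T=np.array(c['world_from_camera']);q=T[:3,:3].T@(np.asarray(p)-T[:3,3])
    return c['cx']+c['fx']*q[0]/-q[2],c['cy']-c['fy']*q[1]/-q[2]
E
python3 - <<'E'
from h import *
for n in('side','top'):
    c=snap(n,n+'0.png');print({k:(v if k!='world_from_camera' else np.round(v,3)) for k,v in c.items() if k!='pixels'})
print(get_obs())
E
```

```text
pics
{'fx': 475.9277822255672, 'fy': 475.9277822255672, 'cx': 322.2607724920786, 'cy': 200.81028037101294, 'world_from_camera': array([[-0.998,  0.04 , -0.038,  0.501],
       [-0.054, -0.596,  0.801,  1.092],
       [ 0.01 ,  0.802,  0.597,  0.916],
       [ 0.   ,  0.   ,  0.   ,  1.   ]])}
{'fx': 464.67222570660556, 'fy': 464.67222570660556, 'cx': 320.0434195605248, 'cy': 195.039933468004, 'world_from_camera': array([[-0.005,  0.997, -0.072,  0.426],
       [-1.   , -0.007, -0.022, -0.027],
       [-0.022,  0.072,  0.997,  1.416],
       [ 0.   ,  0.   ,  0.   ,  1.   ]])}
{'time_s': 0.1, 'joint_pos': array([65.79197583, 34.38152786, -0.14521368, 91.67665518,  0.10174381,
       54.02273311, -4.57417513]), 'joint_vel': array([-0.01141574, -0.0832456 , -0.03563942, -0.06613422,  0.02239688,
       -0.02349685,  0.06008009]), 'joint_efforts': array([ 6.29787348e-03, -7.77992392e+01,  1.57006145e+00, -2.58622688e+01,
        1.25722549e-02,  5.58226893e-03, -1.43477934e-05]), 'ee_pos': array([ 0.24559157, -0.68168974,  0.2304814 ]), 'ee_rot': array([[ 9.40800422e-01,  3.38960504e-01, -5.86174178e-04],
       [ 3.38960990e-01, -9.40799555e-01,  1.28239916e-03],
       [-1.16789742e-04, -1.40517185e-03, -9.99999006e-01]]), 'wrist_force': array([0.25603348, 0.52546924, 0.43677502]), 'ft_torque': array([ 0.01825565, -0.01717765, -0.05467999]), 'opening': 0.9961023684917666}
```

View pics/side0.png

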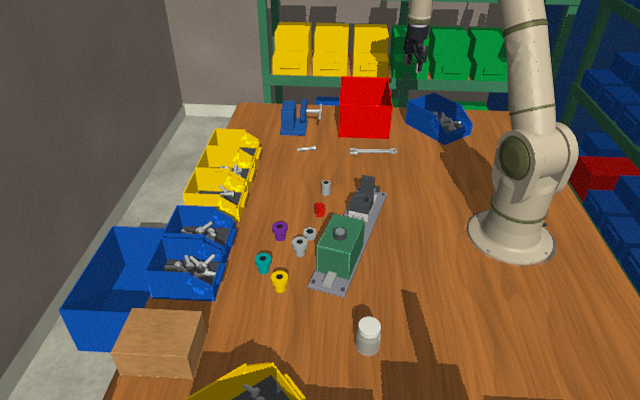

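View pics/top0.png

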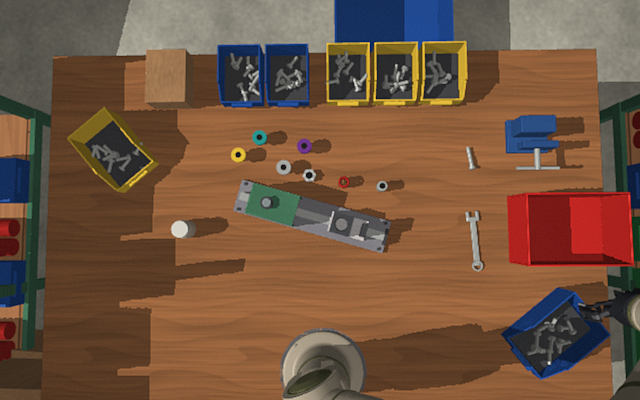

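Candidates for the bush:
- Grey flanged part: top (284,167), side (300,245).
- Grey sleeve: top (382,186), side (326,187).
- Nut: top (309,175).
- Red spring: top (344,182).
- Coloured look-alikes: turquoise top (260,137), purple (304,146), yellow (238,154).

My choice is the grey flanged part. I'll check it in a close crop.

Run:
```python
import cv2,numpy as np
t=cv2.imread('pics/top0.png')[120:260,225:425];s=cv2.imread('pics/side0.png')[165:305,230:430]
f=lambda a:cv2.resize(a,None,fx=4,fy=4,interpolation=cv2.INTER_CUBIC)
cv2.imwrite('pics/ct.png',f(t));cv2.imwrite('pics/cs.png',f(s))
```

```text
(no output)
```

View pics/ct.png

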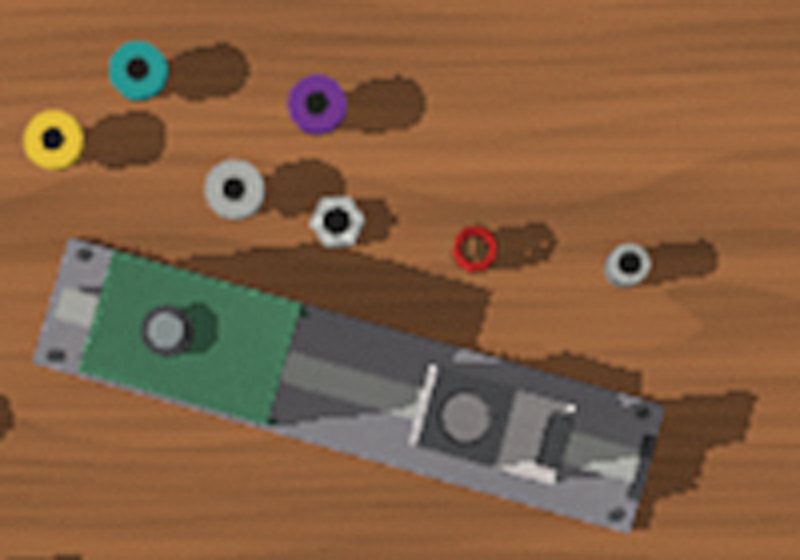

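View pics/cs.png

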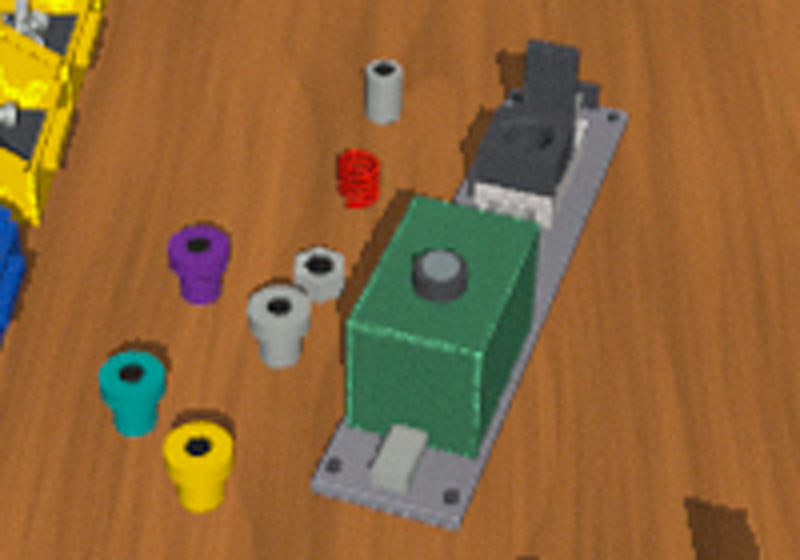

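The grey flanged part at top (284,167), side (300,245) is a steel bush: flange on top with a narrower shank. The nut lies next to it at top (309,175), and the sleeve at (382,186) has no flange. Next I'll measure positions.

```bash
cat >> h.py <<'E'
def gray(im,k=4,smax=70):
    b=cv2.resize(im,None,fx=k,fy=k,interpolation=cv2.INTER_CUBIC);hsv=cv2.cvtColor(b,cv2.COLOR_BGR2HSV)
    return b,hsv
E
python3 - <<'E'
from h import *
c=snap('top');s=snap('side');np.save('cam.npy',[{k:v for k,v in q.items() if k!='pixels'} for q in (c,s)],allow_pickle=True)
b,h=gray(c['pixels'])
U=lambda p:((np.asarray(p)+.5)/4-.5)
# low saturation or green
m=((h[...,1]<75)&(h[...,2]>60)|((h[...,0]>50)&(h[...,0]<95)&(h[...,1]>60))).astype(np.uint8)*255
roi=np.zeros_like(m);roi[480:1040,900:1700]=255;m&=roi
cs,_=cv2.findContours(m,cv2.RETR_EXTERNAL,cv2.CHAIN_APPROX_NONE)
for k in cs:
    a=cv2.contourArea(k)
    if a>900:
        (u,v),r=cv2.minEnclosingCircle(k);M=cv2.moments(k);u2,v2=M['m10']/M['m00'],M['m01']/M['m00']
        print('area',a,'circ',U([u,v]),r/4,'cen',U([u2,v2]),'z44',onz(c,*U([u2,v2]),.044)[:2].round(4))
        if a>40000:
            ap=cv2.approxPolyDP(k,12,True)[:,0];P=np.array([onz(c,*U(p),.012)[:2] for p in ap]);print(ap.tolist());print(P.round(4));print(np.linalg.norm(np.roll(P,-1,0)-P,axis=1).round(4))
            print(cv2.minAreaRect(k))
cv2.imwrite('pics/m.png',m[480:1040,900:1700])
# dark block etc in zoom x8
z=cv2.resize(c['pixels'][195:255,315:395],None,fx=10,fy=10,interpolation=cv2.INTER_CUBIC);cv2.imwrite('pics/z.png',z)
E
```

```text
area 1518.5 circ [381.40670776 185.84327698] 6.007342338562012 cen [381.41215289 185.88471353] z44 [ 0.5504 -0.1784]
area 81424.5 circ [311.5609436  216.50718689] 79.05519104003906 cen [311.69646805 215.77831074] z44 [0.4633 0.0282]
[[967, 722], [936, 844], [1530, 1010], [1557, 883]]
[[ 0.5741  0.2434]
 [ 0.4812  0.2664]
 [ 0.3542 -0.1811]
 [ 0.449  -0.2027]]
[0.0956 0.4652 0.0972 0.4634]
((1249.075439453125, 864.2357788085938), (623.0673828125, 134.75070190429688), 15.945395469665527)
area 2157.5 circ [308.94577026 174.87203979] 7.110756874084473 cen [308.8849073  174.97036501] z44 [0.5845 0.036 ]
area 2784.5 circ [283.24697876 166.99699402] 7.679285049438477 cen [283.26567457 166.94832256] z44 [0.6092 0.1123]
area 2886.5 circ [259.16848755 137.12973022] 7.8672990798950195 cen [259.15420203 137.15114181] z44 [0.6996 0.1847]
```

View pics/z.png

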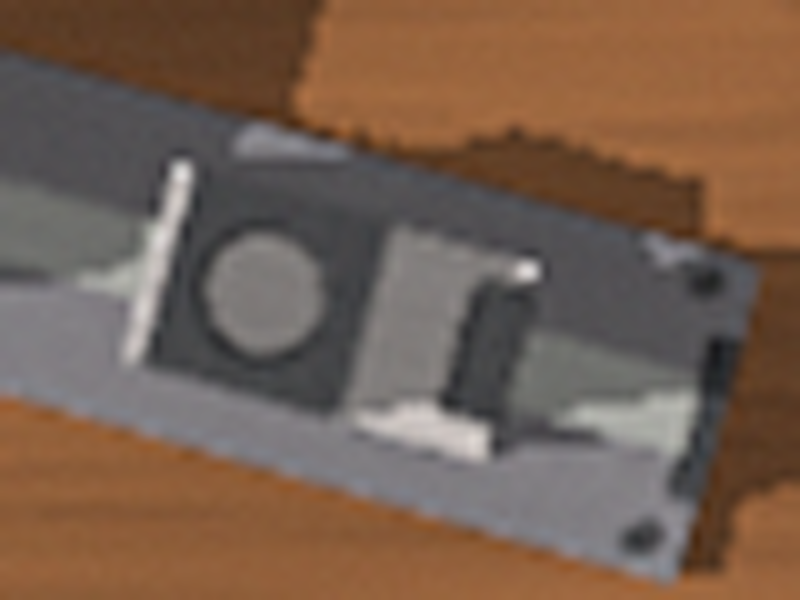

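The zoomed top view shows the nest's lit floor disc at about full px (341,224), the post top near px (364,229), and the deck between them. The hood is to the left. Next I'll refine the nest and cross-check it in the side view.

Run:
```python
from h import *
c=snap('top');s=snap('side')
U=lambda p,k=8:((np.asarray(p)+.5)/k-.5)
b,h=gray(c['pixels'],8)
g=cv2.cvtColor(b,cv2.COLOR_BGR2GRAY)
roi=g[210*8:238*8,328*8:354*8]
_,m=cv2.threshold(roi,0,255,cv2.THRESH_OTSU)
cs,_=cv2.findContours(m,cv2.RETR_EXTERNAL,cv2.CHAIN_APPROX_NONE)
for k in cs:
    a=cv2.contourArea(k)
    if a>3000:
        M=cv2.moments(k);p=U([M['m10']/M['m00']+328*8,M['m01']/M['m00']+210*8]);print('disc',a/64,p,cv2.fitEllipse(k)[1],onz(c,*p,.059)[:2])
d=np.array([.2723,.9622]);n=np.array([.9622,-.2723]);P0=np.array([.4646,.0315])
# corner estimates in top zoom (x10 crop at 315,195): block top corners TL,TR,BR,BL ; post top corners
T=lambda x,y:(315+(x+.5)/10-.5,195+(y+.5)/10-.5)
blk=[(198,172),(387,222),(338,412),(150,358)]
Q=np.array([onz(c,*T(*q),.075)[:2] for q in blk]);print('block',Q.round(4),Q.mean(0).round(4))
post=[(482,280),(538,292),(503,428),(447,405)]
R=np.array([onz(c,*T(*q),.112)[:2] for q in post]);print('post',R.round(4),R.mean(0).round(4))
for w in (Q.mean(0),R.mean(0)): print('along,lat',(w-P0)@d,(w-P0)@n)
# side bush
for nm,p in dict(bush=[.610,.113,.044],nest=[*Q.mean(0),.075],post=[*R.mean(0),.112]).items(): print(nm,proj(s,p))
cv2.imwrite('pics/s2.png',np.hstack([cv2.resize(s['pixels'][170:230,330:390],(480,480),interpolation=cv2.INTER_CUBIC),cv2.resize(s['pixels'][225:265,280:320],(320,480)[:1]*2,interpolation=cv2.INTER_CUBIC) if 0 else cv2.resize(s['pixels'][225:265,285:311],(312,480),interpolation=cv2.INTER_CUBIC)]))
```

```text
disc 97.5 [341.01303419 223.80240385] (87.57684326171875, 90.94812774658203) [ 0.43904147 -0.05776973]
disc 183.3046875 [337.73422072 229.20213652] (216.63363647460938, 232.5565185546875) [ 0.42341291 -0.04810189]
block [[ 0.4737 -0.0385]
 [ 0.459  -0.0928]
 [ 0.4045 -0.0782]
 [ 0.4203 -0.0243]] [ 0.4394 -0.0584]
post [[ 0.4417 -0.1173]
 [ 0.4382 -0.1329]
 [ 0.4004 -0.1227]
 [ 0.4069 -0.1071]] [ 0.4218 -0.12  ]
along,lat -0.09341057174774264 0.00020125492846412995
along,lat -0.15742909178708026 8.399020754435764e-05
bush (np.float64(299.0420943502597), np.float64(241.382977181298))
nest (np.float64(361.1249605262143), np.float64(197.9430994165191))
post (np.float64(367.37911649112374), np.float64(176.41919586467213))
```

View pics/s2.png

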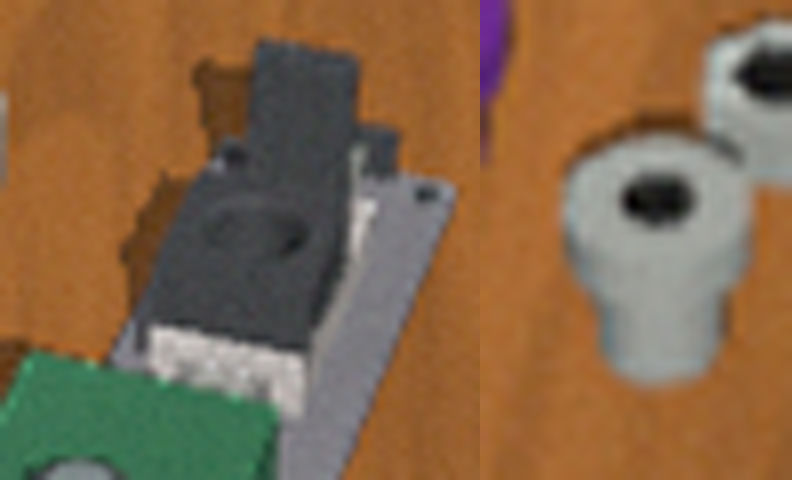

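carry_out(series=[{"xyz": [2.0,5.0,0],"delta_rot": [0,0,6],"grip": 6.2},{"xyz": [4,9,0],"delta_rot": [0,0,12],"grip": 6.2},{"xyz": [6,13.5,0],"delta_rot": [0,0,18],"grip": 6.2},{"xyz": [8,18,0],"delta_rot": [0,0,24],"grip": 6.2},{"xyz": [10,22,0],"delta_rot": [0,0,30],"grip": 6.2}])

```text
time_s: 0.8
ee_pos: [0.3463, -0.4598, 0.2315]
ee_rot: [[0.642, 0.767, 0.0], [0.767, -0.642, -0.0], [0.0, 0.0, -1.0]]
wrist_force: [0.4, 0.2, 0.9]
opening: 0.729
```

Offsets between the predicted and seen positions agree for bush and nest in both views (about 0.8 px each), so the relative measurement is sound. I'll carry on to above the bush.

carry_out(series=[{"xyz": [2.0,4.4,0],"delta_rot": [0,0,5],"grip": 6.2},{"xyz": [4,8.8,0],"delta_rot": [0,0,10],"grip": 6.2},{"xyz": [6,13.2,0],"delta_rot": [0,0,15],"grip": 6.2},{"xyz": [8,17.6,0],"delta_rot": [0,0,20],"grip": 6.2},{"xyz": [10,22,0],"delta_rot": [0,0,24.1],"grip": 6.2}])

```text
time_s: 1.3
ee_pos: [0.4463, -0.2404, 0.2316]
ee_rot: [[0.274, 0.962, 0.001], [0.962, -0.274, -0.001], [-0.0, 0.001, -1.0]]
wrist_force: [1.5, -0.3, 0.4]
opening: 0.724
```

carry_out(series=[{"xyz": [2.0,4.4,0],"grip": 6.2},{"xyz": [4,8.8,0],"grip": 6.2},{"xyz": [6,13.2,0],"grip": 6.2},{"xyz": [8,17.6,0],"grip": 6.2},{"xyz": [10,22,0],"grip": 6.2}])

```text
schema error: expected keys delta_rot, xyz, grip
```

carry_out(series=[{"xyz": [2.0,4.4,0],"grip": 6.2},{"xyz": [4,8.8,0],"grip": 6.2},{"xyz": [6.3,13.2,0],"grip": 6.2},{"xyz": [6.3,13.2,-3],"grip": 6.2},{"xyz": [6.3,13.2,-6],"grip": 6.2}])

```text
schema error: expected keys delta_rot, xyz, grip
```

carry_out(series=[{"xyz": [2.0,4.4,0],"delta_rot": [0,0,0],"grip": 6.2},{"xyz": [4,8.8,0],"delta_rot": [0,0,0],"grip": 6.2},{"xyz": [6,13.2,0],"delta_rot": [0,0,0],"grip": 6.2},{"xyz": [8,17.6,0],"delta_rot": [0,0,0],"grip": 6.2},{"xyz": [10,22,0],"delta_rot": [0,0,0],"grip": 6.2}])

```text
time_s: 1.8
ee_pos: [0.5463, -0.0203, 0.2315]
ee_rot: [[0.277, 0.961, 0.0], [0.961, -0.277, -0.0], [-0.0, 0.0, -1.0]]
wrist_force: [1.2, -0.0, 0.2]
opening: 0.723
```

carry_out(series=[{"xyz": [2.0,4.4,0],"delta_rot": [0,0,0],"grip": 6.2},{"xyz": [4,8.8,0],"delta_rot": [0,0,0],"grip": 6.2},{"xyz": [6.4,13.4,0],"delta_rot": [0,0,0],"grip": 6.2},{"xyz": [6.4,13.4,-4],"delta_rot": [0,0,0],"grip": 6.2},{"xyz": [6.4,13.4,-10],"delta_rot": [0,0,0],"grip": 6.2}])

```text
time_s: 2.3
ee_pos: [0.6119, 0.1149, 0.1422]
ee_rot: [[0.274, 0.962, 0.006], [0.962, -0.274, 0.002], [0.004, 0.005, -1.0]]
wrist_force: [1.3, -0.2, -0.4]
opening: 0.721
```

Run:
```python
from h import *
o=get_obs();print(o['ee_pos'],o['time_s'],o['ee_rot'].round(3).tolist())
c=snap('top');s=snap('side')
cv2.imwrite('pics/g1.png',np.hstack([cv2.resize(i[v-30:v+30,u-30:u+30],(390,390),interpolation=cv2.INTER_CUBIC) for i,u,v in((c['pixels'],284,165),(s['pixels'],300,235))]))
```

```text
[0.61186626 0.11487005 0.14215765] 2.3 [[0.274, 0.962, 0.006], [0.962, -0.274, 0.002], [0.004, 0.005, -1.0]]
```

View pics/g1.png

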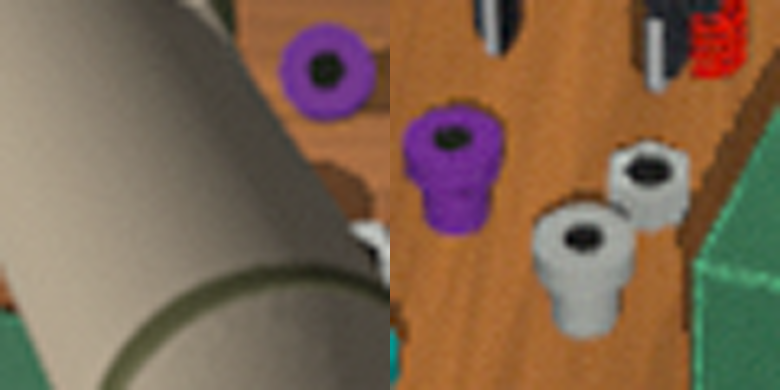

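The fingers straddle the bush in the side view, with tips at crop (495,50) and (655,85) and the bush at (583,240). The top view is blocked by the arm. I'll check the pose numerically before descending.

Run:
```python
from h import *
s=snap('side');c=s
p=np.array([.6119,.1149,.1422]);y=np.array([.962,-.274,.005])
for dz in (0,.005,.01):
  for q in(-.031,.031): print(dz,q,[ ((a-o)*6.5+b) for a,o,b in zip(proj(s,p+q*y+[0,0,dz]),(270,205),(390,0))])
print(get_obs()['ee_pos'],get_obs()['time_s'])
```

```text
0 -0.031 [np.float64(640.9316914178453), np.float64(73.08406894193708)]
0 0.031 [np.float64(497.73282217794133), np.float64(40.454725249596024)]
0.005 -0.031 [np.float64(640.8369053640994), np.float64(63.30422793352372)]
0.005 0.031 [np.float64(497.2983992412609), np.float64(30.719514609703083)]
0.01 -0.031 [np.float64(640.7416612998755), np.float64(53.477130293196026)]
0.01 0.031 [np.float64(496.8619034644684), np.float64(20.937852612360004)]
[0.60787863 0.11145331 0.13906567] 2.45
```

carry_out(series=[{"xyz": [0,0,-3],"delta_rot": [0,0,0],"grip": 6.2},{"xyz": [0,0,-6],"delta_rot": [0,0,0],"grip": 6.2},{"xyz": [0,0,-6],"delta_rot": [0,0,0],"grip": 6.2},{"xyz": [0,0,-6],"delta_rot": [0,0,0],"grip": 6.2}])

```text
time_s: 2.85
ee_pos: [0.6107, 0.1119, 0.0834]
ee_rot: [[0.278, 0.961, 0.002], [0.961, -0.278, 0.0], [0.001, 0.001, -1.0]]
wrist_force: [0.4, 1.1, -0.1]
opening: 0.723
```

carry_out(series=[{"xyz": [-0.1,0.1,-2.5],"delta_rot": [0,0,0],"grip": 6.2},{"xyz": [-0.1,0.1,-4.4],"delta_rot": [0,0,0],"grip": 6.2},{"xyz": [-0.1,0.1,-5.5],"delta_rot": [0,0,0],"grip": 6.2},{"xyz": [-0.1,0.1,-5.5],"delta_rot": [0,0,0],"grip": 6.2}])

```text
time_s: 3.25
ee_pos: [0.6092, 0.1129, 0.0269]
ee_rot: [[0.277, 0.961, 0.0], [0.961, -0.277, -0.0], [0.0, 0.0, -1.0]]
wrist_force: [-0.1, -0.6, -0.0]
opening: 0.727
```

carry_out(series=[{"xyz": [0,0,0],"delta_rot": [0,0,0],"grip": 3.8},{"xyz": [0,0,0],"delta_rot": [0,0,0],"grip": 3.8},{"xyz": [0,0,0],"delta_rot": [0,0,0],"grip": 3.8},{"xyz": [0,0,0],"delta_rot": [0,0,0],"grip": 3.8},{"xyz": [0,0,0],"delta_rot": [0,0,0],"grip": 3.8}], force=40)

```text
time_s: 3.75
ee_pos: [0.6096, 0.1131, 0.028]
ee_rot: [[0.277, 0.961, 0.002], [0.961, -0.277, 0.0], [0.001, 0.002, -1.0]]
wrist_force: [-0.7, -0.2, 6.8]
opening: 0.499
```

Gripped at about 43 mm opening. Lift and carry above the nest.

carry_out(series=[{"xyz": [0,0,2],"delta_rot": [0,0,0],"grip": 3.8},{"xyz": [0,0,6],"delta_rot": [0,0,0],"grip": 3.8},{"xyz": [0,0,10],"delta_rot": [0,0,0],"grip": 3.8},{"xyz": [0,0,14],"delta_rot": [0,0,0],"grip": 3.8},{"xyz": [-1,-1,15],"delta_rot": [0,0,0],"grip": 3.8}])

```text
time_s: 4.25
ee_pos: [0.6015, 0.1049, 0.1815]
ee_rot: [[0.276, 0.961, 0.008], [0.961, -0.276, 0.003], [0.005, 0.007, -1.0]]
wrist_force: [0.5, 0.2, -2.3]
opening: 0.494
```

carry_out(series=[{"xyz": [-3,-3,0],"delta_rot": [0,0,0],"grip": 3.8},{"xyz": [-6,-6,0],"delta_rot": [0,0,0],"grip": 3.8},{"xyz": [-9,-9,0],"delta_rot": [0,0,0],"grip": 3.8},{"xyz": [-12,-12,0],"delta_rot": [0,0,0],"grip": 3.8},{"xyz": [-14.5,-14.5,0],"delta_rot": [0,0,0],"grip": 3.8}])

```text
time_s: 4.75
ee_pos: [0.4508, -0.044, 0.1762]
ee_rot: [[0.278, 0.961, -0.001], [0.961, -0.278, -0.001], [-0.001, -0.001, -1.0]]
wrist_force: [0.8, -0.3, -0.8]
opening: 0.497
```

carry_out(series=[{"xyz": [-1.2,-1.3,0],"delta_rot": [0,0,0],"grip": 3.8},{"xyz": [-1.6,-1.6,-2],"delta_rot": [0,0,0],"grip": 3.8},{"xyz": [-1.6,-1.6,-4],"delta_rot": [0,0,0],"grip": 3.8},{"xyz": [-1.6,-1.6,-6],"delta_rot": [0,0,0],"grip": 3.8},{"xyz": [-1.6,-1.6,-6],"delta_rot": [0,0,0],"grip": 3.8}])

```text
time_s: 5.25
ee_pos: [0.436, -0.0583, 0.1147]
ee_rot: [[0.277, 0.961, -0.004], [0.961, -0.277, -0.0], [-0.001, -0.004, -1.0]]
wrist_force: [0.0, -1.0, -2.2]
opening: 0.496
```

Run:
```python
from h import *
o=get_obs();print(o['ee_pos'],o['time_s'],o['opening'],o['wrist_force'])
c=snap('top');s=snap('side')
p=o['ee_pos']; 
print('flange pred',[proj(s,p+[0,0,dz]) for dz in(.016,.002,-.028)],'nest',proj(s,[.4394,-.0584,.075]))
cv2.imwrite('pics/n1.png',np.hstack([cv2.resize(i[v-30:v+30,u-30:u+30],(390,390),interpolation=cv2.INTER_CUBIC) for i,u,v in((c['pixels'],341,224),(s['pixels'],362,180))]))
```

```text
[ 0.43597029 -0.05832648  0.11474843] 5.25 0.4959411821792202 [ 0.00388267 -0.97206982 -2.20627388]
flange pred [(np.float64(363.4024737142106), np.float64(182.608146704638)), (np.float64(363.1107707304195), np.float64(186.54498322663395)), (np.float64(362.497299794115), np.float64(194.82441443381168))] nest (np.float64(361.1107970694006), np.float64(197.9497717646914))
```

View pics/n1.png

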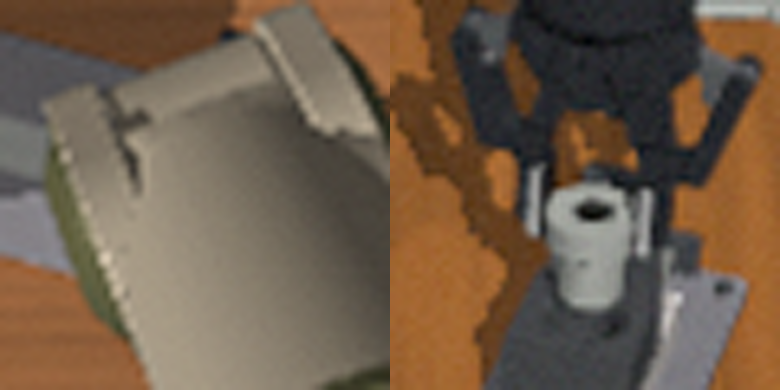

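The side view shows the bush held upright just above the nest. The flange hole is at full px (363.5,182.3), against a prediction of (363.4,182.6). Let it settle and read the pose.

carry_out(series=[{"xyz": [0,0,-0.5],"delta_rot": [0,0,0],"grip": 3.8},{"xyz": [0,0,-0.5],"delta_rot": [0,0,0],"grip": 3.8},{"xyz": [0,0,-0.5],"delta_rot": [0,0,0],"grip": 3.8},{"xyz": [0,0,-0.5],"delta_rot": [0,0,0],"grip": 3.8}])

```text
time_s: 5.75
ee_pos: [0.4379, -0.0581, 0.1116]
ee_rot: [[0.277, 0.961, 0.001], [0.961, -0.277, -0.0], [0.0, 0.001, -1.0]]
wrist_force: [0.4, 0.1, -2.5]
opening: 0.492
```

carry_out(series=[{"xyz": [0.1,0,-0.4],"delta_rot": [0,0,0],"grip": 3.8},{"xyz": [0.1,0,-0.8],"delta_rot": [0,0,0],"grip": 3.8},{"xyz": [0.1,0,-1.2],"delta_rot": [0,0,0],"grip": 3.8},{"xyz": [0.1,0,-1.5],"delta_rot": [0,0,0],"grip": 3.8},{"xyz": [0.1,0,-1.5],"delta_rot": [0,0,0],"grip": 3.8}])

```text
time_s: 6.25
ee_pos: [0.4384, -0.058, 0.0957]
ee_rot: [[0.277, 0.961, -0.001], [0.961, -0.277, -0.0], [-0.0, -0.001, -1.0]]
wrist_force: [0.1, 0.0, -2.0]
opening: 0.491
```

No contact force with the bottom at about 0.068, below the mouth, so it's entering cleanly.

carry_out(series=[{"xyz": [0,0,-0.5],"delta_rot": [0,0,0],"grip": 3.8},{"xyz": [0,0,-0.9],"delta_rot": [0,0,0],"grip": 3.8},{"xyz": [0,0,-1.3],"delta_rot": [0,0,0],"grip": 3.8},{"xyz": [0,0,-1.7],"delta_rot": [0,0,0],"grip": 3.8},{"xyz": [0,0,-1.7],"delta_rot": [0,0,0],"grip": 3.8}])

```text
time_s: 6.75
ee_pos: [0.4385, -0.058, 0.0787]
ee_rot: [[0.277, 0.961, -0.001], [0.961, -0.277, -0.0], [-0.0, -0.001, -1.0]]
wrist_force: [0.2, -0.3, -2.4]
opening: 0.497
```

carry_out(series=[{"xyz": [0,0,-0.2],"delta_rot": [0,0,0],"grip": 3.8},{"xyz": [0,0,-0.35],"delta_rot": [0,0,0],"grip": 3.8},{"xyz": [0,0,-0.35],"delta_rot": [0,0,0],"grip": 3.8}])

```text
time_s: 7.05
ee_pos: [0.4387, -0.0581, 0.0757]
ee_rot: [[0.277, 0.961, -0.0], [0.961, -0.277, -0.0], [-0.0, -0.0, -1.0]]
wrist_force: [0.5, 0.3, -2.5]
opening: 0.498
```

carry_out(series=[{"xyz": [0,0,0],"delta_rot": [0,0,0],"grip": 4.8},{"xyz": [0,0,0],"delta_rot": [0,0,0],"grip": 6.2},{"xyz": [0,0,0],"delta_rot": [0,0,0],"grip": 6.2},{"xyz": [0,0,0],"delta_rot": [0,0,0],"grip": 6.2},{"xyz": [0,0,0],"delta_rot": [0,0,0],"grip": 6.2}])

```text
time_s: 7.55
ee_pos: [0.4388, -0.0581, 0.0759]
ee_rot: [[0.277, 0.961, 0.0], [0.961, -0.277, -0.0], [0.0, 0.0, -1.0]]
wrist_force: [0.0, 0.4, -0.9]
opening: 0.727
```

carry_out(series=[{"xyz": [0,0,1],"delta_rot": [0,0,0],"grip": 6.2},{"xyz": [0,0,4],"delta_rot": [0,0,0],"grip": 6.2},{"xyz": [0,0,8],"delta_rot": [0,0,0],"grip": 6.2},{"xyz": [-2.0,-4.5,10],"delta_rot": [0,0,0],"grip": 3},{"xyz": [-3.2,-9,10],"delta_rot": [0,0,0],"grip": 0}])

```text
time_s: 8.05
ee_pos: [0.4075, -0.1481, 0.1789]
ee_rot: [[0.273, 0.962, 0.005], [0.962, -0.273, -0.001], [-0.0, 0.005, -1.0]]
wrist_force: [1.7, -0.2, -0.3]
opening: 0.396
```

Run:
```python
from h import *
o=get_obs();print(o['ee_pos'],o['time_s'],o['opening'],o['wrist_force'])
c=snap('top');s=snap('side')
print(proj(s,[.4394,-.0584,.089]),proj(c,[.4394,-.0584,.089]))
cv2.imwrite('pics/n2.png',np.hstack([cv2.resize(i[v-30:v+30,u-30:u+30],(390,390),interpolation=cv2.INTER_CUBIC) for i,u,v in((c['pixels'],341,224),(s['pixels'],362,190))]))
```

```text
[ 0.40747096 -0.14807099  0.17893691] 8.05 0.3958518517991227 [ 1.65373964 -0.24946551 -0.30497868]
(np.float64(361.3854916588924), np.float64(194.15031481265805)) (np.float64(341.47254692056043), np.float64(223.56917241575104))
```

View pics/n2.png

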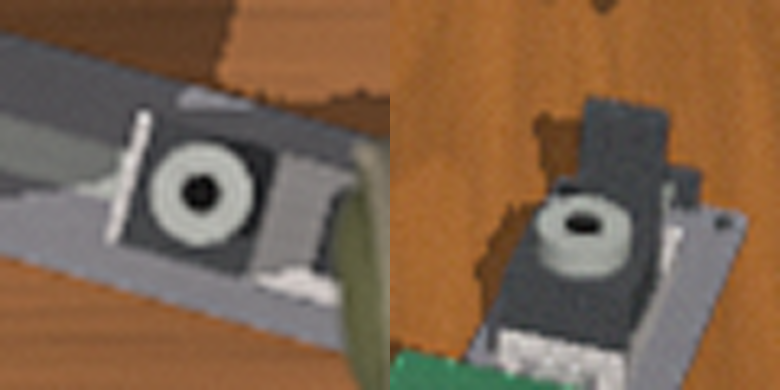

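The bush is seated: flange flat on the rim, centred at top crop (200,193), and released. Before pushing, I'll measure the hood mouth and move the closed fingers behind the post.

Run:
```python
from h import *
c=snap('top')
d=np.array([.2756,.9613]);P0=np.array([.4646,.0315])
b,h=gray(c['pixels'])
m=((h[...,0]>50)&(h[...,0]<95)&(h[...,1]>60)).astype(np.uint8)*255
roi=np.zeros_like(m);roi[690:920,980:1220]=255;m&=roi
k=max(cv2.findContours(m,cv2.RETR_EXTERNAL,cv2.CHAIN_APPROX_NONE)[0],key=cv2.contourArea)
r=cv2.approxPolyDP(k,12,True)[:,0]
for p in r:
  w=onz(c,*((p+.5)/4-.5),.105)[:2];print(p,w.round(4),((w-P0)@d).round(4))
print(get_obs()['ee_pos'])
```

```text
[1015  732] [0.5568 0.1912] 0.179
[980 851] [0.4724 0.2157] 0.1792
[1175  903] [0.4349 0.0775] 0.036
[1204  788] [0.516  0.0568] 0.0385
[ 0.40532013 -0.15137882  0.17672602]
```

carry_out(series=[{"xyz": [0.4,-0.9,0],"delta_rot": [0,0,0],"grip": 0},{"xyz": [0.4,-0.9,0],"delta_rot": [0,0,0],"grip": 0},{"xyz": [0.4,-0.9,-3],"delta_rot": [0,0,0],"grip": 0},{"xyz": [0.4,-0.9,-6],"delta_rot": [0,0,0],"grip": 0},{"xyz": [0.4,-0.9,-6],"delta_rot": [0,0,0],"grip": 0}])

```text
time_s: 8.7
ee_pos: [0.4099, -0.1552, 0.1133]
ee_rot: [[0.274, 0.962, -0.005], [0.962, -0.274, 0.002], [0.0, -0.005, -1.0]]
wrist_force: [-0.0, -0.3, 0.6]
opening: 0.001
```

carry_out(series=[{"xyz": [0.1,0,-2],"delta_rot": [0,0,0],"grip": 0},{"xyz": [0.1,0,-4],"delta_rot": [0,0,0],"grip": 0},{"xyz": [0.2,0.3,-4],"delta_rot": [0,0,0],"grip": 0},{"xyz": [0.2,0.6,-4],"delta_rot": [0,0,0],"grip": 0},{"xyz": [0.3,0.9,-4],"delta_rot": [0,0,0],"grip": 0}])

```text
time_s: 9.2
ee_pos: [0.4142, -0.1475, 0.0769]
ee_rot: [[0.276, 0.961, 0.001], [0.961, -0.276, -0.0], [-0.0, 0.001, -1.0]]
wrist_force: [-0.2, 0.9, -0.4]
opening: -0.003
```

carry_out(series=[{"xyz": [0.05,0.2,0],"delta_rot": [0,0,0],"grip": 0},{"xyz": [0.1,0.4,0],"delta_rot": [0,0,0],"grip": 0},{"xyz": [0.2,0.6,0],"delta_rot": [0,0,0],"grip": 0},{"xyz": [0.25,0.8,0],"delta_rot": [0,0,0],"grip": 0},{"xyz": [0.25,0.8,0],"delta_rot": [0,0,0],"grip": 0}])

```text
time_s: 9.7
ee_pos: [0.4163, -0.1398, 0.0758]
ee_rot: [[0.277, 0.961, 0.0], [0.961, -0.277, 0.0], [0.0, 0.0, -1.0]]
wrist_force: [0.4, -0.6, 0.1]
opening: -0.0
```

carry_out(series=[{"xyz": [0.04,0.15,0],"delta_rot": [0,0,0],"grip": 0},{"xyz": [0.08,0.3,0],"delta_rot": [0,0,0],"grip": 0},{"xyz": [0.12,0.45,0],"delta_rot": [0,0,0],"grip": 0},{"xyz": [0.16,0.6,0],"delta_rot": [0,0,0],"grip": 0}])

```text
time_s: 10.1
ee_pos: [0.4178, -0.1343, 0.0758]
ee_rot: [[0.278, 0.961, -0.0], [0.961, -0.278, -0.0], [-0.0, -0.0, -1.0]]
wrist_force: [-0.6, -2.0, -0.1]
opening: -0.001
```

carry_out(series=[{"xyz": [0.04,0.15,0],"delta_rot": [0,0,0],"grip": 0},{"xyz": [0.08,0.3,0],"delta_rot": [0,0,0],"grip": 0},{"xyz": [0.12,0.45,0],"delta_rot": [0,0,0],"grip": 0},{"xyz": [0.16,0.6,0],"delta_rot": [0,0,0],"grip": 0}])

```text
time_s: 10.5
ee_pos: [0.419, -0.1297, 0.0758]
ee_rot: [[0.279, 0.96, -0.001], [0.96, -0.279, -0.002], [-0.002, -0.0, -1.0]]
wrist_force: [-1.1, -15.4, -0.9]
opening: 0.004
```

carry_out(series=[{"xyz": [0.03,0.1,0],"delta_rot": [0,0,0],"grip": 0},{"xyz": [0.06,0.2,0],"delta_rot": [0,0,0],"grip": 0},{"xyz": [0.09,0.3,0],"delta_rot": [0,0,0],"grip": 0}])

```text
time_s: 10.8
ee_pos: [0.42, -0.1265, 0.0758]
ee_rot: [[0.279, 0.96, -0.001], [0.96, -0.279, -0.002], [-0.002, -0.0, -1.0]]
wrist_force: [-0.4, -7.9, -0.5]
opening: 0.002
```

carry_out(series=[{"xyz": [0.03,0.1,0],"delta_rot": [0,0,0],"grip": 0},{"xyz": [0.06,0.2,0],"delta_rot": [0,0,0],"grip": 0},{"xyz": [0.09,0.3,0],"delta_rot": [0,0,0],"grip": 0}])

```text
time_s: 11.1
ee_pos: [0.4212, -0.1223, 0.0758]
ee_rot: [[0.278, 0.961, -0.0], [0.961, -0.278, -0.0], [-0.0, 0.0, -1.0]]
wrist_force: [0.4, -3.7, -0.8]
opening: -0.001
```

carry_out(series=[{"xyz": [0.03,0.1,0],"delta_rot": [0,0,0],"grip": 0},{"xyz": [0.06,0.2,0],"delta_rot": [0,0,0],"grip": 0},{"xyz": [0.09,0.3,0],"delta_rot": [0,0,0],"grip": 0}])

```text
time_s: 11.4
ee_pos: [0.4222, -0.1188, 0.0758]
ee_rot: [[0.277, 0.961, 0.0], [0.961, -0.277, 0.0], [0.0, 0.0, -1.0]]
wrist_force: [0.8, -3.1, -0.8]
opening: -0.0
```

Past the hard spot: the force peaked near 15 N, now about 3 N. Slide on at moderate speed.

carry_out(series=[{"xyz": [0.07,0.25,0],"delta_rot": [0,0,0],"grip": 0},{"xyz": [0.14,0.5,0],"delta_rot": [0,0,0],"grip": 0},{"xyz": [0.21,0.75,0],"delta_rot": [0,0,0],"grip": 0},{"xyz": [0.28,1.0,0],"delta_rot": [0,0,0],"grip": 0},{"xyz": [0.36,1.25,0],"delta_rot": [0,0,0],"grip": 0}])

```text
time_s: 11.9
ee_pos: [0.4259, -0.1063, 0.0758]
ee_rot: [[0.277, 0.961, 0.0], [0.961, -0.277, -0.0], [-0.0, 0.0, -1.0]]
wrist_force: [0.2, -2.2, -0.8]
opening: 0.0
```

carry_out(series=[{"xyz": [0.07,0.25,0],"delta_rot": [0,0,0],"grip": 0},{"xyz": [0.14,0.5,0],"delta_rot": [0,0,0],"grip": 0},{"xyz": [0.21,0.75,0],"delta_rot": [0,0,0],"grip": 0},{"xyz": [0.28,1.0,0],"delta_rot": [0,0,0],"grip": 0},{"xyz": [0.36,1.25,0],"delta_rot": [0,0,0],"grip": 0}])

```text
time_s: 12.4
ee_pos: [0.4294, -0.0939, 0.0758]
ee_rot: [[0.277, 0.961, 0.0], [0.961, -0.277, -0.0], [-0.0, 0.0, -1.0]]
wrist_force: [0.6, -2.1, -0.3]
opening: -0.0
```

carry_out(series=[{"xyz": [0.07,0.25,0],"delta_rot": [0,0,0],"grip": 0},{"xyz": [0.14,0.5,0],"delta_rot": [0,0,0],"grip": 0},{"xyz": [0.21,0.75,0],"delta_rot": [0,0,0],"grip": 0},{"xyz": [0.28,1.0,0],"delta_rot": [0,0,0],"grip": 0},{"xyz": [0.36,1.25,0],"delta_rot": [0,0,0],"grip": 0}])

```text
time_s: 12.9
ee_pos: [0.433, -0.0814, 0.0758]
ee_rot: [[0.277, 0.961, 0.0], [0.961, -0.277, -0.0], [-0.0, 0.0, -1.0]]
wrist_force: [1.2, -2.8, 0.3]
opening: -0.0
```

carry_out(series=[{"xyz": [0.07,0.25,0],"delta_rot": [0,0,0],"grip": 0},{"xyz": [0.14,0.5,0],"delta_rot": [0,0,0],"grip": 0},{"xyz": [0.21,0.75,0],"delta_rot": [0,0,0],"grip": 0},{"xyz": [0.28,1.0,0],"delta_rot": [0,0,0],"grip": 0},{"xyz": [0.36,1.25,0],"delta_rot": [0,0,0],"grip": 0}])

```text
time_s: 13.4
ee_pos: [0.4365, -0.0689, 0.0758]
ee_rot: [[0.277, 0.961, -0.0], [0.961, -0.277, -0.0], [-0.0, -0.0, -1.0]]
wrist_force: [0.5, -2.3, 2.0]
opening: 0.003
```

carry_out(series=[{"xyz": [0.07,0.25,0],"delta_rot": [0,0,0],"grip": 0},{"xyz": [0.14,0.5,0],"delta_rot": [0,0,0],"grip": 0},{"xyz": [0.21,0.75,0],"delta_rot": [0,0,0],"grip": 0},{"xyz": [0.28,1.0,0],"delta_rot": [0,0,0],"grip": 0},{"xyz": [0.36,1.25,0],"delta_rot": [0,0,0],"grip": 0}])

```text
time_s: 13.9
ee_pos: [0.4401, -0.0564, 0.0758]
ee_rot: [[0.277, 0.961, -0.0], [0.961, -0.277, -0.0], [-0.0, -0.0, -1.0]]
wrist_force: [0.9, -2.7, 1.6]
opening: -0.0
```

carry_out(series=[{"xyz": [0.07,0.25,0],"delta_rot": [0,0,0],"grip": 0},{"xyz": [0.14,0.5,0],"delta_rot": [0,0,0],"grip": 0},{"xyz": [0.21,0.75,0],"delta_rot": [0,0,0],"grip": 0},{"xyz": [0.28,1.0,0],"delta_rot": [0,0,0],"grip": 0},{"xyz": [0.36,1.25,0],"delta_rot": [0,0,0],"grip": 0}])

```text
time_s: 14.4
ee_pos: [0.4437, -0.0439, 0.0758]
ee_rot: [[0.277, 0.961, -0.0], [0.961, -0.277, -0.0], [-0.0, -0.0, -1.0]]
wrist_force: [-0.5, -4.0, 1.8]
opening: 0.003
```

carry_out(series=[{"xyz": [0.07,0.25,0],"delta_rot": [0,0,0],"grip": 0},{"xyz": [0.14,0.5,0],"delta_rot": [0,0,0],"grip": 0},{"xyz": [0.21,0.75,0],"delta_rot": [0,0,0],"grip": 0},{"xyz": [0.28,1.0,0],"delta_rot": [0,0,0],"grip": 0},{"xyz": [0.36,1.25,0],"delta_rot": [0,0,0],"grip": 0}])

```text
time_s: 14.9
ee_pos: [0.4473, -0.0314, 0.0758]
ee_rot: [[0.277, 0.961, -0.0], [0.961, -0.277, -0.0], [-0.0, -0.0, -1.0]]
wrist_force: [0.9, -2.6, 0.9]
opening: 0.0
```

carry_out(series=[{"xyz": [0.07,0.25,0],"delta_rot": [0,0,0],"grip": 0},{"xyz": [0.14,0.5,0],"delta_rot": [0,0,0],"grip": 0},{"xyz": [0.21,0.75,0],"delta_rot": [0,0,0],"grip": 0},{"xyz": [0.28,1.0,0],"delta_rot": [0,0,0],"grip": 0},{"xyz": [0.36,1.25,0],"delta_rot": [0,0,0],"grip": 0}])

```text
time_s: 15.4
ee_pos: [0.451, -0.0189, 0.0758]
ee_rot: [[0.277, 0.961, -0.0], [0.961, -0.277, -0.0], [-0.0, -0.0, -1.0]]
wrist_force: [0.7, -2.7, 0.5]
opening: -0.002
```

carry_out(series=[{"xyz": [0.07,0.25,0],"delta_rot": [0,0,0],"grip": 0},{"xyz": [0.14,0.5,0],"delta_rot": [0,0,0],"grip": 0},{"xyz": [0.21,0.75,0],"delta_rot": [0,0,0],"grip": 0},{"xyz": [0.28,1.0,0],"delta_rot": [0,0,0],"grip": 0},{"xyz": [0.36,1.25,0],"delta_rot": [0,0,0],"grip": 0}])

```text
time_s: 15.9
ee_pos: [0.4546, -0.0064, 0.0758]
ee_rot: [[0.277, 0.961, 0.0], [0.961, -0.277, -0.0], [-0.0, 0.0, -1.0]]
wrist_force: [1.1, -2.3, 1.2]
opening: 0.001
```

carry_out(series=[{"xyz": [0.04,0.15,0],"delta_rot": [0,0,0],"grip": 0},{"xyz": [0.08,0.3,0],"delta_rot": [0,0,0],"grip": 0},{"xyz": [0.12,0.45,0],"delta_rot": [0,0,0],"grip": 0},{"xyz": [0.17,0.6,0],"delta_rot": [0,0,0],"grip": 0},{"xyz": [0.22,0.75,0],"delta_rot": [0,0,0],"grip": 0}])

```text
time_s: 16.4
ee_pos: [0.4566, 0.001, 0.0758]
ee_rot: [[0.277, 0.961, -0.0], [0.961, -0.277, -0.0], [-0.0, -0.0, -1.0]]
wrist_force: [0.5, -2.7, 1.2]
opening: -0.0
```

The stop should be met at TCP y ≈ 0.033. The 0.0755 m threshold plus 2.5 mm puts it at 0.078 beyond the mouth. Approach to y ≈ 0.022, then creep.

carry_out(series=[{"xyz": [0.04,0.15,0],"delta_rot": [0,0,0],"grip": 0},{"xyz": [0.08,0.3,0],"delta_rot": [0,0,0],"grip": 0},{"xyz": [0.12,0.45,0],"delta_rot": [0,0,0],"grip": 0},{"xyz": [0.17,0.6,0],"delta_rot": [0,0,0],"grip": 0},{"xyz": [0.22,0.75,0],"delta_rot": [0,0,0],"grip": 0}])

```text
time_s: 16.9
ee_pos: [0.4589, 0.0085, 0.0758]
ee_rot: [[0.277, 0.961, -0.0], [0.961, -0.277, -0.0], [-0.0, -0.0, -1.0]]
wrist_force: [1.2, -2.7, 1.4]
opening: -0.002
```

carry_out(series=[{"xyz": [0.04,0.15,0],"delta_rot": [0,0,0],"grip": 0},{"xyz": [0.08,0.3,0],"delta_rot": [0,0,0],"grip": 0},{"xyz": [0.12,0.45,0],"delta_rot": [0,0,0],"grip": 0},{"xyz": [0.17,0.6,0],"delta_rot": [0,0,0],"grip": 0},{"xyz": [0.22,0.75,0],"delta_rot": [0,0,0],"grip": 0}])

```text
time_s: 17.4
ee_pos: [0.461, 0.016, 0.0758]
ee_rot: [[0.277, 0.961, -0.0], [0.961, -0.277, -0.0], [-0.0, -0.0, -1.0]]
wrist_force: [1.7, -2.7, 1.7]
opening: 0.001
```

carry_out(series=[{"xyz": [0.03,0.1,0],"delta_rot": [0,0,0],"grip": 0},{"xyz": [0.06,0.2,0],"delta_rot": [0,0,0],"grip": 0},{"xyz": [0.09,0.3,0],"delta_rot": [0,0,0],"grip": 0},{"xyz": [0.12,0.4,0],"delta_rot": [0,0,0],"grip": 0},{"xyz": [0.14,0.5,0],"delta_rot": [0,0,0],"grip": 0}])

```text
time_s: 17.9
ee_pos: [0.4625, 0.021, 0.0758]
ee_rot: [[0.277, 0.961, -0.0], [0.961, -0.277, -0.0], [-0.0, -0.0, -1.0]]
wrist_force: [0.3, -2.8, 0.7]
opening: -0.002
```

carry_out(series=[{"xyz": [0.01,0.05,0],"delta_rot": [0,0,0],"grip": 0},{"xyz": [0.03,0.1,0],"delta_rot": [0,0,0],"grip": 0},{"xyz": [0.04,0.15,0],"delta_rot": [0,0,0],"grip": 0},{"xyz": [0.06,0.2,0],"delta_rot": [0,0,0],"grip": 0}])

```text
time_s: 18.3
ee_pos: [0.463, 0.0229, 0.0758]
ee_rot: [[0.277, 0.961, -0.0], [0.961, -0.277, -0.0], [-0.0, -0.0, -1.0]]
wrist_force: [-0.3, -2.8, 1.6]
opening: 0.002
```

carry_out(series=[{"xyz": [0.01,0.05,0],"delta_rot": [0,0,0],"grip": 0},{"xyz": [0.03,0.1,0],"delta_rot": [0,0,0],"grip": 0},{"xyz": [0.04,0.15,0],"delta_rot": [0,0,0],"grip": 0},{"xyz": [0.06,0.2,0],"delta_rot": [0,0,0],"grip": 0}])

```text
time_s: 18.7
ee_pos: [0.4637, 0.025, 0.0758]
ee_rot: [[0.277, 0.961, -0.0], [0.961, -0.277, -0.0], [-0.0, -0.0, -1.0]]
wrist_force: [-0.6, -2.0, 1.3]
opening: 0.003
```

carry_out(series=[{"xyz": [0.01,0.05,0],"delta_rot": [0,0,0],"grip": 0},{"xyz": [0.03,0.1,0],"delta_rot": [0,0,0],"grip": 0},{"xyz": [0.04,0.15,0],"delta_rot": [0,0,0],"grip": 0},{"xyz": [0.06,0.2,0],"delta_rot": [0,0,0],"grip": 0}])

```text
time_s: 19.1
ee_pos: [0.4642, 0.0269, 0.0758]
ee_rot: [[0.277, 0.961, -0.0], [0.961, -0.277, -0.0], [-0.0, -0.0, -1.0]]
wrist_force: [-1.1, -2.8, 1.3]
opening: -0.0
```

carry_out(series=[{"xyz": [0.01,0.05,0],"delta_rot": [0,0,0],"grip": 0},{"xyz": [0.03,0.1,0],"delta_rot": [0,0,0],"grip": 0},{"xyz": [0.04,0.15,0],"delta_rot": [0,0,0],"grip": 0},{"xyz": [0.06,0.2,0],"delta_rot": [0,0,0],"grip": 0}])

```text
time_s: 19.5
ee_pos: [0.4649, 0.029, 0.0758]
ee_rot: [[0.277, 0.961, -0.0], [0.961, -0.277, -0.0], [-0.0, -0.0, -1.0]]
wrist_force: [-1.0, -1.8, 1.6]
opening: -0.001
```

carry_out(series=[{"xyz": [0.01,0.05,0],"delta_rot": [0,0,0],"grip": 0},{"xyz": [0.03,0.1,0],"delta_rot": [0,0,0],"grip": 0},{"xyz": [0.04,0.15,0],"delta_rot": [0,0,0],"grip": 0},{"xyz": [0.06,0.2,0],"delta_rot": [0,0,0],"grip": 0}])

```text
time_s: 19.9
ee_pos: [0.4654, 0.0309, 0.0758]
ee_rot: [[0.277, 0.961, -0.0], [0.961, -0.277, -0.0], [-0.0, -0.0, -1.0]]
wrist_force: [-1.7, -2.6, 1.4]
opening: -0.001
```

carry_out(series=[{"xyz": [0.01,0.04,0],"delta_rot": [0,0,0],"grip": 0},{"xyz": [0.02,0.08,0],"delta_rot": [0,0,0],"grip": 0},{"xyz": [0.04,0.12,0],"delta_rot": [0,0,0],"grip": 0},{"xyz": [0.05,0.16,0],"delta_rot": [0,0,0],"grip": 0}])

```text
time_s: 20.3
ee_pos: [0.4659, 0.0325, 0.0757]
ee_rot: [[0.277, 0.961, -0.0], [0.961, -0.277, -0.0], [-0.0, -0.0, -1.0]]
wrist_force: [-2.3, -1.2, 2.8]
opening: 0.003
```

carry_out(series=[{"xyz": [0.01,0.04,0],"delta_rot": [0,0,0],"grip": 0},{"xyz": [0.02,0.08,0],"delta_rot": [0,0,0],"grip": 0},{"xyz": [0.04,0.12,0],"delta_rot": [0,0,0],"grip": 0},{"xyz": [0.05,0.16,0],"delta_rot": [0,0,0],"grip": 0}])

```text
time_s: 20.7
ee_pos: [0.466, 0.0328, 0.0758]
ee_rot: [[0.278, 0.96, -0.001], [0.96, -0.278, -0.002], [-0.002, -0.001, -1.0]]
wrist_force: [-1.9, -9.6, 5.0]
opening: 0.0
```

The stop is met: y stalled at 0.0328 (expected 0.033) and the force rose to about 10 N. Hold briefly to confirm.

carry_out(series=[{"xyz": [0,0.02,0],"delta_rot": [0,0,0],"grip": 0},{"xyz": [0,0.02,0],"delta_rot": [0,0,0],"grip": 0},{"xyz": [0,0.02,0],"delta_rot": [0,0,0],"grip": 0}])

```text
time_s: 21.0
ee_pos: [0.4659, 0.0328, 0.0758]
ee_rot: [[0.279, 0.96, -0.001], [0.96, -0.279, -0.002], [-0.002, -0.001, -1.0]]
wrist_force: [-1.5, -7.5, 4.0]
opening: 0.003
```

carry_out(series=[{"xyz": [-0.05,-0.2,0],"delta_rot": [0,0,0],"grip": 0},{"xyz": [-0.2,-0.7,0],"delta_rot": [0,0,0],"grip": 0},{"xyz": [-0.6,-2.0,0],"delta_rot": [0,0,0],"grip": 0},{"xyz": [-1.2,-4.0,2],"delta_rot": [0,0,0],"grip": 0},{"xyz": [-1.4,-5.0,6],"delta_rot": [0,0,0],"grip": 0}])

```text
time_s: 21.5
ee_pos: [0.4503, -0.0176, 0.1344]
ee_rot: [[0.277, 0.961, -0.006], [0.961, -0.277, -0.001], [-0.002, -0.005, -1.0]]
wrist_force: [1.8, -1.2, 0.1]
opening: 0.001
```

carry_out(series=[{"xyz": [0,-4,4],"delta_rot": [0,0,0],"grip": 0},{"xyz": [0,-8.5,8],"delta_rot": [0,0,0],"grip": 0},{"xyz": [0,-13,8],"delta_rot": [0,0,0],"grip": 0},{"xyz": [0,-17,8],"delta_rot": [0,0,0],"grip": 0},{"xyz": [0,-17,8],"delta_rot": [0,0,0],"grip": 0}])

```text
time_s: 22.0
ee_pos: [0.4513, -0.1932, 0.2162]
ee_rot: [[0.287, 0.958, 0.001], [0.958, -0.287, -0.003], [-0.003, 0.002, -1.0]]
wrist_force: [-1.6, 1.0, -0.5]
opening: 0.002
```

Run:
```python
from h import *
o=get_obs();print(o['ee_pos'],o['time_s'],o['wrist_force'])
c=snap('top');s=snap('side')
cv2.imwrite('pics/f.png',np.hstack([cv2.resize(i[v-45:v+45,u-45:u+45],(390,390),interpolation=cv2.INTER_CUBIC) for i,u,v in((c['pixels'],290,200),(s['pixels'],340,220))]))
```

```text
[ 0.45131694 -0.19324668  0.21620534] 22.0 [-1.60656607  1.03969827 -0.49940353]
```

View pics/f.png

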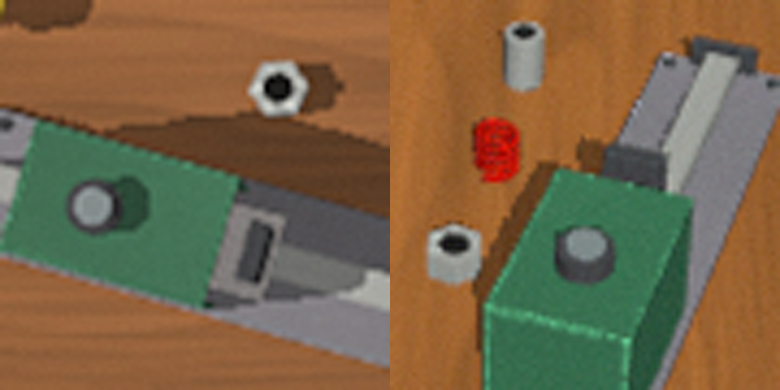

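The final views show the post just outside the mouth, at top crop (258,250). That is about 23 mm from the mouth edge, matching the nose at about 78 mm. The nut, spring and sleeve are undisturbed and the arm is clear.

```bash
python3 -c "
from rig import hand_in
print(hand_in())"
```

```text
the job is handed in; nothing more can be done
None
```

The job is handed in at about 22 s of the 64 s allowed. The bush is in the nest, the carriage is against the hidden stop, and the robot is clear of everything.

- **Bush:** I gripped the grey flanged bush by its flange, lowered it into the nest with no contact force beyond its own weight, and let go. The pictures showed it centred, with its flange flat on the rim.
- **Hard spot:** With shut fingers on the post, the carriage came free at about 15 N. It then slid at about 2–3 N.
- **Stop:** I crept the last stretch at about 4–5 mm/s. The motion stalled at y = 0.0328 m, against an expected 0.033 m, with readings up to about 10 N. It then held 7.5 N before I backed off, well under the 30 N limit.
- **Last checks:** The post stands about 23 mm outside the hood mouth, which agrees with the nose about 78 mm inside. In the final crops the nut, spring and sleeve stand where they were, but I did not re-measure them. The wrench, grease jar and bolt were outside those crops, and the arm never went near them.

Not confirmed: the bush is hidden under the hood at the end, so its final seating rests on the gentle slide rather than on a picture. The side camera was consistently about 0.8 px off from the top camera. That offset was the same for bush, nest and gripper, so it did not matter. No check failed.

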